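Hold a copper pipe in the V-saddles of a sawing cradle

TASK

Take the copper pipe from the wooden rack and lay it in the two V-saddles of the sawing cradle, with its end butted against the steel length stop. Finish holding it there for the saw: the gripper stays on the pipe and keeps pressing it firmly down, about as hard as one or two kilos would weigh, so that it bears on both sloping sides of the saddles. Do not slam the thin pipe down, and leave the stop, the grey pipe and the other tools as they are.

Things in the scene. Friction and masses are not known exactly. Their poses are not given: they have to be found in the camera images.
- copper_pipe_mid (a point): centre of the copper-coloured pipe, a straight thin-walled loose tube 35 mm in outside diameter and 320 mm long, about 0.36 kg (varies by a fifth). Its x axis runs along the pipe; both ends are alike and it may be rolled about its own axis.
- grey_pipe_mid (a point): centre of the grey plastic pipe, same size as the copper one; x axis along the pipe. It lies beside the copper pipe on the rack and stays there.
- rack: fixed wooden rack: 260 x 250 x 12 mm ply base, two notched battens along its x, 28 mm thick, 170 mm apart (centres), tops 45 mm above the bench. Origin under its centre on the bench. The two pipes lie across the battens (along rack y), 110 mm apart, centre lines 56.7 mm above the bench, free below and beside between the battens.
- cradle: fixed sawing cradle: green base plate 370 x 110 x 10 mm. Origin on the bench under the midpoint between its two V-saddles; x along the pipe line towards the length stop, z up. At x = -115 mm stand the slotted saw-guide posts, 74 mm apart (clear), 102 mm high; the pipe passes between them.
- seat (a point): point on the centre line of a properly seated pipe, midway between the two saddles, 64.7 mm above the bench; axes as the cradle's.
- stop_face (a point): point on the length stop's face where the seated pipe's end butts, on the seated centre line; axes as the cradle's: the face looks to -x, a butted pipe's centre is 160 mm from it in -x. The stop is a steel bracket 60 mm wide, top 96 mm above the bench, clamped 140 to 180 mm from the seat point; it holds against ordinary pushing.
- stop (a joint): setting of the clamped length stop along the cradle's x axis, 0 to 0.04 m (0 = nearest the saddles).
- faces_left: the halves of both grey V-saddles on the cradle's +y side; origin on top of the base plate midway between the saddles. Each saddle is 40 mm long (x -90 to -50 and 50 to 90 mm; 100 mm free between them), 84 mm wide, with an upward 90 degree V: root 40 mm, top edges (52 mm apart) 66 mm above the bench.
- faces_right: the halves of both grey V-saddles on the cradle's -y side, mirror image of the left; origin on top of the base plate midway between the saddles.
- copper_pipe: the copper pipe itself, same point and axes as its centre point.
- float: wooden plasterer's float, 110 x 260 mm, 82 mm high with its handle, lying on the bench; origin under its centre. Stays there.
- tin: round blue tin, 104 mm across, 70 mm high; origin under its centre. Stays there.
- level: red spirit level, 400 mm long (along its y), 25 mm wide, 50 mm high, standing on its edge; origin under its centre. Stays there.

How it is judged:
By the outcome, as a careful person would: the job done as asked, in the order asked, and still so for the second after the job is handed in, while the arm keeps its last pose, push and grip.
It also fails if it takes over 48 s, if anything falls off the work surface, if the arm or the gripper's body presses on something with over 40 N, if the wrist force passes 120 N, or if a joint passes its speed limit or range.

ROBOT

A 7-joint arm with a two-finger parallel gripper is mounted at the origin on the work surface. World frame = base frame: x ahead of the robot, y to its left, z up, the work surface at z = 0. Lengths are in m, angles in rad, forces in N, time in s.
With the tool pointing down it reaches from about 0.425 to 0.925 m from the base axis. Payload 6.8 kg.
Tool frame: the origin (TCP) lies on the centre line of the jaws, within the pads' length; the fingertips stand 19 mm ahead of it and the grasp point (between the pads) is the TCP (r.tip_extent is the y of the fingertips in the tool frame, in m); y points along the fingers, z is the direction in which the jaws open and shut, and the axes are right-handed (so a half turn about y gives the same grasp; the last joint's range is limited). The gripper opens to 85 mm and grips with 20 to 120 N. Pads are 22 mm wide; open, the fingers measure 114 mm over their backs; the gripper's body (76 mm by 85 mm) begins 54 mm behind the grasp point. The pads swing forward as they close: fully open they stand 13 mm farther back than shut.
Start: joints at [1.166, 0.477, 0.022, 1.555, -0.011, 1.109, -0.083], TCP at [0.197, -0.646, 0.25] pointing down, gripper open.
Joint ranges: [-2.96, 2.96], [-0.34, 2.1], [-1.41, 1.46], [0.24, 2.44], [-1.37, 4.51], [0.17, 1.92], [-2.96, 2.96]. Speed limits (rad/s): [2.39, 2.39, 3.14, 3.14, 3.14, 3.14, 3.14].

INTERFACE

Orientations are given as a rotation vector (axis times angle).
In Python, from bench import r gives the robot as it stands. The module is installed in compiled form; this text tells all that it offers.
- The arm moves only by the tool jog_arm, never from a script. Its argument "motion" is a list of rows, each a list of 3 entries, a list of its own where there are three numbers: the opening, from 0 (shut) to 1 (fully open), then the shift along the tool's x, y, z in m, then the turn, a rotation vector about the tool's x, y, z in degrees. A call has 1 to 10 rows; each row shifts and turns the commanded pose from where the row before left it, along the tool's axes as they then stand; what a row does not reach is not made up. A row lasts 1/12 s, in which the tool goes at most 41.7 mm and 7.16 degrees, less where a joint would pass 70% of its speed; a pose out of reach is approached as far as the arm can. A call with a gripper value outside its range is refused whole. The fingers move at their own pace and stop on an object; "force" is the grip in N (left out, the last holds). Time passes only in rows, so rows that do not move let the fingers close. It gives the time, the measured TCP pose, the force and the opening at its end, in the units of the state.
- r.get_obs(): the state, without advancing time (a new reading comes with each control period).
- r.grab_frame(name): name is "scene" or "top"; returns a dict with "image" (480x640x3 uint8, red, green, blue), "range_z" (480x640 float32, m along the optical axis (not along the pixel's ray), 0 where there is no reading), "fx", "fy", "cx", "cy" (pixels), "k1" (the pictures are not rectified: a ray, as slopes to the right and down, at radius r is drawn at 1 + k1 r^2 times it, then the intrinsics apply), "xyz" and "orientation" of the camera in the world. Camera axes: x right, y down, z forward; pixel columns grow to the right and rows downward; lengths in m; the calibration is good to about 2 mm. A picture is of the moment at which its call begins.
- r.hand_in(): hands the job in, once; it reports no verdict.
The state is a dict: "clock": time; "joints": joint angles; "qvel": joint speeds; "tau": joint torques, N m; "tcp_pos": TCP position; "orientation": TCP orientation; "contact_force": force on the tool from outside, world axes, zero at the start; "moment": the same for the moment, N m; "grip_width": finger opening in m.
Only numpy, scipy, OpenCV 4.12 (cv2) and the standard library are available. Lean on these libraries where they do the work, as an engineer would, in place of code of your own. Each camera call takes 0.05 s, during which the arm holds its last target.

## Working session

There is one attempt and no reset: what is moved stays moved. The work goes in short steps, Python scripts to look and compute and a tool call to move; the robot and the scene stay as the last step left them, time stands still between calls to the robot, and variables do not carry over. Pictures are saved under pics/ and viewed, and the job is handed in when it is done.

Besides the shell and the picture viewer there is one more tool, called as name([rows], argument=value, ...), one row to a line, values as JSON. jog_arm: Moves the arm, as the interface text tells. Its arguments: {"type":"object","properties":{"motion":{"type":"array","items":{"type":"array"}},"force":{"type":"number"}},"required":["motion"]}

```bash
mkdir -p pics
cat > h.py <<'E'
import numpy as np, cv2, pickle
from scipy.spatial.transform import Rotation as R
def grab(names=("scene","top"),tag="a"):
    from bench import r
    o={}
    for n in names:
        f=r.grab_frame(n); o[n]=f
        cv2.imwrite(f"pics/{tag}_{n}.png",f["image"][:,:,::-1])
        pickle.dump(f,open(f"pics/{tag}_{n}.pkl","wb"))
    return o
def load(tag,n): return pickle.load(open(f"pics/{tag}_{n}.pkl","rb"))
def rays(f,uv):
    uv=np.asarray(uv,float).reshape(-1,1,2)
    K=np.array([[f["fx"],0,f["cx"]],[0,f["fy"],f["cy"]],[0,0,1]])
    p=cv2.undistortPoints(uv,K,np.array([f["k1"],0,0,0,0.]))[:,0]
    return np.c_[p,np.ones(len(p))]
def rot(f):
    return R.from_rotvec(f["orientation"]).as_matrix()
def pts(f,uv):
    """depth world points"""
    uv=np.asarray(uv); d=rays(f,uv); z=f["range_z"][uv[:,1].astype(int),uv[:,0].astype(int)]
    return (d*z[:,None])@rot(f).T+np.array(f["xyz"])
def onplane(f,uv,h):
    d=rays(f,uv)@rot(f).T; c=np.array(f["xyz"]); s=(h-c[2])/d[:,2]
    return c+d*s[:,None]
def cloud(f):
    v,u=np.mgrid[0:480,0:640]
    uv=np.c_[u.ravel(),v.ravel()]; P=pts(f,uv).reshape(480,640,3); P[f["range_z"]==0]=np.nan
    return P
E
python3 - <<'E'
from h import *
from bench import r
o=grab()
for n,f in o.items(): print(n,f["xyz"],f["orientation"],f["fx"],f["k1"],(f["range_z"]==0).mean())
print(r.get_obs(), r.tip_extent)
E
```

```text
scene [1.51091769 0.18159434 1.14386106] [-1.71533646 -1.89983947  0.70264268] 551.3842147674926 0.013507526858192235 0.005100911458333334
top [0.46353429 0.0846328  1.17291716] [-2.17440927  2.17197368 -0.06485454] 481.29034993469406 -0.08518190920998289 0.00404296875
{'clock': 0.1, 'joints': array([ 1.16592232,  0.47772347,  0.02236065,  1.55634472, -0.01151204,
        1.10927788, -0.08309314]), 'qvel': array([ 7.01727593e-04, -1.29551983e-03, -2.39722022e-03, -3.07582026e-03,
        1.07801847e-03,  2.50265782e-04, -9.21729830e-06]), 'tau': array([ 4.64592522e-03, -5.97762394e+01,  1.61401045e+00, -2.81951523e+01,
        1.28311422e-02,  5.05822143e-03,  1.08187839e-05]), 'tcp_pos': array([ 0.19723557, -0.64502532,  0.24942252]), 'orientation': array([-0.3086126 ,  2.06364055, -2.06033375]), 'contact_force': array([-0.78786239, -0.12175892, -0.09668815]), 'moment': array([-0.03409708,  0.05367884, -0.00087405]), 'grip_width': 0.08550469912578135} 0.019
```

```bash
ls . pics
```

```text
.:
h.py
pics

pics:
a_scene.pkl
a_scene.png
a_top.pkl
a_top.png
```

View pics/a_scene.png

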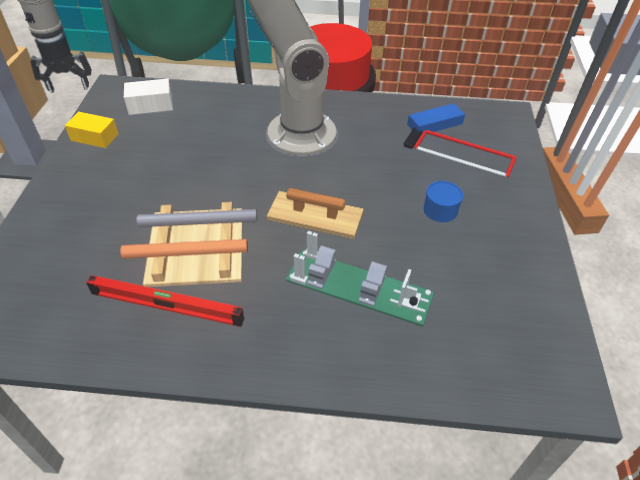

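View pics/a_top.png

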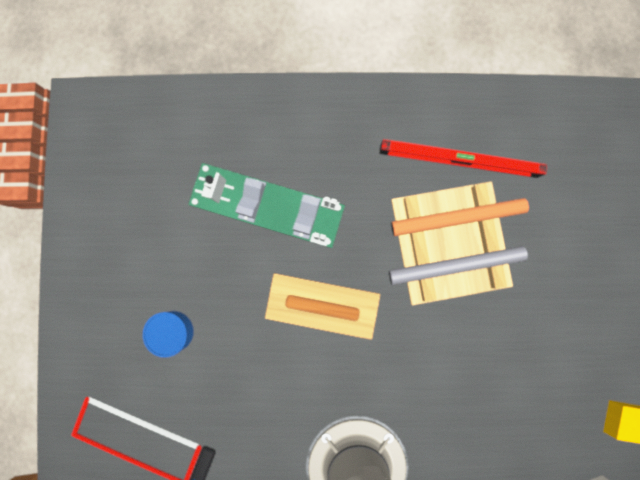

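The top view shows the copper pipe from about (393,228) to (528,206), with the grey one below it. The cradle runs from the guide posts at (325,220) to the stop at (213,188). I'll look closer with enlarged crops.

Run:
```python
from h import *
t=load("a","top"); s=load("a","scene")
def crop(f,u0,v0,u1,v1,k,n):
    c=f["image"][v0:v1,u0:u1,::-1]; cv2.imwrite(n,cv2.resize(c,None,fx=k,fy=k,interpolation=cv2.INTER_CUBIC))
crop(t,180,155,350,255,4.5,"pics/c1.png")
crop(s,280,220,440,330,5,"pics/c2.png")
for n,f in (("top",t),("scene",s)):
    P=cloud(f)
    hsv=cv2.cvtColor(f["image"],cv2.COLOR_RGB2HSV)
    v,u=np.mgrid[0:480,0:640]
    box=(u>385)&(v<300)&(v>180) if n=="top" else (u>110)&(u<262)&(v>195)&(v<290)
    z=P[...,2]
    print(n,"bench z",np.nanmedian(z[(hsv[...,2]<90)&(v>100)&(v<400)&(u>60)&(u<550)]))
    im=f["image"].astype(int)
    cop=box&(hsv[...,0]<13)&(hsv[...,1]>120)&(hsv[...,2]>120)
    gry=box&(hsv[...,1]<60)&(hsv[...,2]>95)
    for nm,m in (("cop",cop),("gry",gry)):
        m=cv2.morphologyEx(m.astype(np.uint8),cv2.MORPH_OPEN,np.ones((3,3)))
        nn,l,st,_=cv2.connectedComponentsWithStats(m); k=1+np.argmax(st[1:,4]); m=l==k
        Q=P[m]; Q=Q[~np.isnan(Q[:,2])]
        uv=np.c_[u[m],v[m]]
        hull=cv2.minAreaRect(uv.astype(np.float32))
        print(n,nm,m.sum(),hull,"z pct",np.percentile(Q[:,2],[5,50,95,99]))
        # end points at plane 0.0567 using centroid axis
        c=uv.mean(0); d=np.linalg.svd(uv-c,full_matrices=False)[2][0]
        tt=(uv-c)@d; e=np.array([c+d*tt.min(),c+d*tt.max()])
        W=onplane(f,e,0.0567+0.0175*0.7)
        print(e.round(1).tolist(),W.round(4).tolist(),"len",np.linalg.norm(W[0]-W[1]),"mid",W.mean(0))
```

```text
top bench z 0.0315054888013625Traceback (most recent call last):
  File "<stdin>", line 19, in <module>
    return _wrapfunc(a, 'argmax', axis=axis, out=out, **kwds)
    return bound(*args, **kwds)
ValueError: attempt to get argmax of an empty sequence
```

View pics/c1.png

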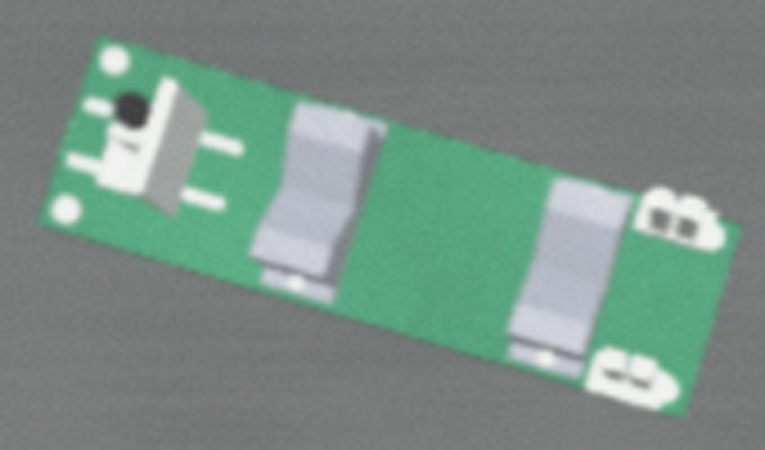

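View pics/c2.png

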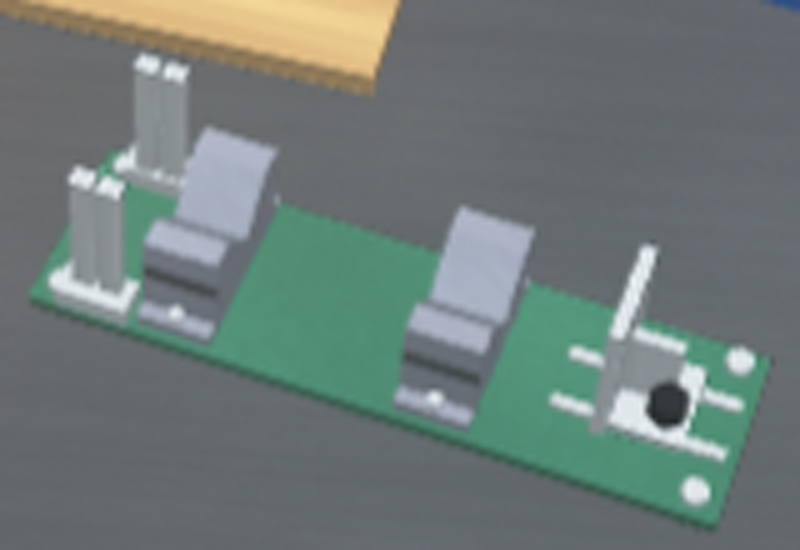

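Run:
```python
from h import *
t=load("a","top"); s=load("a","scene")
P=cloud(t)
for (u,v) in [(100,120),(300,120),(600,120),(300,380),(200,260),(560,300)]:
    print((u,v),np.nanmedian(P[v-8:v+9,u-8:u+9].reshape(-1,3),axis=0).round(4),t["image"][v,u])
print(t["image"][218,460],t["image"][265,460])
P=cloud(s)
for (u,v) in [(100,350),(300,350),(500,350),(380,130),(250,120)]:
    print((u,v),np.nanmedian(P[v-8:v+9,u-8:u+9].reshape(-1,3),axis=0).round(4),s["image"][v,u])
print(s["image"][248,180],s["image"][217,190])
```

```text
(100, 120) [0.8552 0.6565 0.0009] [113 116 117]
(300, 120) [8.470e-01 1.417e-01 6.000e-04] [116 119 118]
(600, 120) [ 8.545e-01 -6.272e-01 -4.000e-04] [111 114 114]
(300, 380) [ 2.081e-01  1.393e-01 -1.000e-04] [121 124 124]
(200, 260) [4.966e-01 3.862e-01 3.000e-04] [122 122 122]
(560, 300) [ 0.3984 -0.4997 -0.0008] [114 119 117]
[246 184 117] [221 221 226]
(100, 350) [ 8.834e-01 -3.769e-01 -4.000e-04] [100 104 109]
(300, 350) [ 8.345e-01  9.150e-02 -3.000e-04] [100 106 110]
(500, 350) [7.848e-01 5.651e-01 5.000e-04] [100 104 109]
(380, 130) [-0.0438  0.2626  0.001 ] [100 102 107]
(250, 120) [-0.0484 -0.1857  0.0009] [103 108 112]
[240 161 113] [167 168 181]
```

Depth agrees with the bench at z = 0 in both views. Next I'll fit the pipes and the cradle features from the point clouds.

```bash
cat > pipe.py <<'E'
from h import *
from scipy.optimize import least_squares
def fit(f,ends,rad=0.0175,zmin=0.05):
    P=cloud(f).reshape(-1,3); P=P[~np.isnan(P[:,2])]
    a,b=[np.array(e) for e in ends]; L=np.linalg.norm(b-a); d=(b-a)/L; n=np.array([-d[1],d[0]])
    q=P[:,:2]-a; t=q@d; w=q@n
    Q=P[(np.abs(w)<0.03)&(t>-0.03)&(t<L+0.03)&(P[:,2]>zmin)]
    tq=(Q[:,:2]-a)@d
    core=Q[(tq>0.02)&(tq<L-0.02)]
    def model(p,X):
        # axis through x0(n offset,z) with slopes
        t=(X[:,:2]-a)@d; w=(X[:,:2]-a)@n
        return np.hypot(w-p[0]-p[1]*(t-L/2),X[:,2]-p[2]-p[3]*(t-L/2))-rad
    r_=least_squares(model,[0,0,.0567,0],args=(core,),loss="soft_l1",f_scale=.002)
    p=r_.x; on=np.abs(model(p,Q))<0.005; tt=np.sort(tq[on])
    lo,hi=tt[3],tt[-4]
    dd=d+p[1]*n; ang=np.arctan2(dd[1],dd[0]); m=(lo+hi)/2
    mid=a+d*m+n*(p[0]+p[1]*(m-L/2)); z=p[2]+p[3]*(m-L/2)
    return mid,z,np.degrees(ang),hi-lo,np.degrees(p[3]),np.std(model(p,core)),len(core)
E
python3 - <<'E'
from pipe import *
t=load("a","top"); s=load("a","scene")
for nm,e in (("cop",[(393,228),(528,206)]),("gry",[(391,277),(527,254)])):
    W=onplane(t,e,0.07)[:,:2]; print(nm,W.round(3).tolist())
    for f in (t,s): print(*[np.round(x,4) for x in fit(f,W)])
# cradle green plate
for n,f in (("top",t),("scene",s)):
    P=cloud(f); im=f["image"].astype(int)
    g=(im[...,1]-im[...,0]>30)&(im[...,1]-im[...,2]>15)&(P[...,0]>.3)&(P[...,2]<.03)&(P[...,2]>-.01)
    X=P[g]; print(n,"green z",np.percentile(X[:,2],[5,50,95]).round(4),len(X))
    rect=cv2.minAreaRect(X[:,:2].astype(np.float32)); print(rect)
E
```

```text
cop [[0.569, -0.077], [0.621, -0.394]]
[ 0.5972 -0.234 ] 0.0563 -79.868 0.3216 -0.0556 0.0017 1782
[ 0.5985 -0.2384] 0.057 -79.877 0.3214 -0.1145 0.0026 1524
gry [[0.457, -0.071], [0.509, -0.388]]
[ 0.4835 -0.2282] 0.0562 -80.0492 0.3219 -0.0955 0.0017 1836
[ 0.4842 -0.2304] 0.0574 -79.8939 0.3187 -0.0433 0.0027 1289
top green z [0.0066 0.0102 0.0141] 4102
((0.6328136324882507, 0.22499290108680725), (0.372260719537735, 0.11117979884147644), 73.10948944091797)
scene green z [0.0056 0.0097 0.0137] 2549
((0.6315335631370544, 0.2206800878047943), (0.3727160096168518, 0.12285736948251724), 74.1086654663086)
```

```bash
cat > crad.py <<'E'
from h import *
from scipy.optimize import least_squares
from scipy.ndimage import label
def run(f,c0=(0.632,0.223),th=73.3,verb=1):
    P=cloud(f).reshape(-1,3); P=P[~np.isnan(P[:,2])]
    P=P[(np.hypot(P[:,0]-c0[0],P[:,1]-c0[1])<.25)]
    def loc(x0,y0,a,Q):
        d=np.array([np.cos(a),np.sin(a)]); n=np.array([-d[1],d[0]]); q=Q[:,:2]-[x0,y0]; return q@d,q@n
    # V faces
    S=None
    p=np.array([0,np.radians(th),0.0])
    n0=np.array([-np.sin(np.radians(th)),np.cos(np.radians(th))])
    off=0;x0=np.array(c0)
    u,w=loc(*x0,p[1],P)
    for it in range(4):
        base=x0+n0*0
        u,w=loc(*base,p[1],P)
        hi=P[(P[:,2]>.042)&(P[:,2]<.064)&(np.abs(w-p[0])<.026)&(np.abs(u)<.12)]
        def res(q):
            uu,ww=loc(*base,q[1],hi); return (hi[:,2]-.040-q[2]-np.abs(ww-q[0]))/1.414
        r_=least_squares(res,p,loss="soft_l1",f_scale=.002); p=r_.x
        print("  V off",p.round(4),"deg",np.degrees(p[1]).round(2),len(hi),np.median(np.abs(r_.fun)).round(4))
    return base,p,P,loc
if __name__=="__main__":
    import sys
    for n in ("top","scene"):
        print(n); f=load("a",n); b,p,P,loc=run(f)
        u,w=loc(*b,p[1],P); w=w-p[0]
        # histogram of V face points along u; and stop
        m=(P[:,2]>.042)&(P[:,2]<.072)&(np.abs(w)<.03)
        h,e=np.histogram(u[m],np.arange(-.15,.2,.005)); print([(round(x,3),int(k)) for x,k in zip(e,h) if k])
        m=(P[:,2]>.05)&(P[:,2]<.11)&(np.abs(w)<.035)&(u>.09)
        print("stop u",np.percentile(u[m],[1,5,10,25,50,75,95]).round(4),m.sum(), "w",w[m].min().round(3),w[m].max().round(3),"z max",np.percentile(P[m,2],[50,98]).round(3))
        print("loc origin",b, "axis",np.cos(p[1]),np.sin(p[1]))
E
python3 crad.py
```

```text
top
  V off [-5.0000e-04  1.2774e+00  2.0000e-04] deg 73.19 660 0.0011
  V off [-5.0000e-04  1.2771e+00  2.0000e-04] deg 73.17 659 0.0011
  V off [-5.0000e-04  1.2771e+00  2.0000e-04] deg 73.17 659 0.0011
  V off [-5.0000e-04  1.2771e+00  2.0000e-04] deg 73.17 659 0.0011
[(np.float64(-0.125), 54), (np.float64(-0.12), 54), (np.float64(-0.115), 48), (np.float64(-0.11), 49), (np.float64(-0.105), 49), (np.float64(-0.1), 53), (np.float64(-0.095), 51), (np.float64(-0.09), 53), (np.float64(-0.085), 8), (np.float64(0.015), 59), (np.float64(0.02), 54), (np.float64(0.025), 51), (np.float64(0.03), 48), (np.float64(0.035), 53), (np.float64(0.04), 45), (np.float64(0.045), 52), (np.float64(0.05), 47), (np.float64(0.055), 15), (np.float64(0.11), 85), (np.float64(0.115), 1), (np.float64(0.13), 6), (np.float64(0.135), 13), (np.float64(0.14), 20), (np.float64(0.145), 20), (np.float64(0.15), 14), (np.float64(0.155), 2)]
stop u [0.1118 0.1123 0.1124 0.1129 0.1136 0.1174 0.1384] 254 w -0.03 0.03 z max [0.084 0.099]
loc origin [0.632 0.223] axis 0.28950124362398016 0.9571776376097432
scene
  V off [-2.000
[... 428 characters left out ...]
np.float64(-0.095), 37), (np.float64(-0.09), 43), (np.float64(-0.085), 12), (np.float64(0.01), 2), (np.float64(0.015), 33), (np.float64(0.02), 36), (np.float64(0.025), 29), (np.float64(0.03), 35), (np.float64(0.035), 36), (np.float64(0.04), 32), (np.float64(0.045), 36), (np.float64(0.05), 36), (np.float64(0.055), 6), (np.float64(0.11), 4), (np.float64(0.115), 22), (np.float64(0.12), 18), (np.float64(0.125), 16), (np.float64(0.13), 17), (np.float64(0.135), 24), (np.float64(0.14), 28), (np.float64(0.145), 16), (np.float64(0.15), 7)]
stop u [0.1109 0.1113 0.1123 0.1145 0.1182 0.1248 0.1421] 193 w -0.033 0.031 z max [0.074 0.099]
loc origin [0.632 0.223] axis 0.2859104840616181 0.958256330583655
```

```bash
cat > goto.py <<'E'
from h import *
def goto(target,ang=None,down=True):
    from bench import r
    o=r.get_obs(); M=R.from_rotvec(o["orientation"]).as_matrix(); p=np.array(o["tcp_pos"])
    print("t",round(o["clock"],2),"tcp",p.round(4),"x",M[:,0].round(3),"y",M[:,1].round(3),"z",M[:,2].round(3),"F",np.round(o["contact_force"],2),"M",np.round(o["moment"],2),"w",round(o["grip_width"],4),"q",np.round(o["joints"],2))
    print("tool yaw (x axis)",np.degrees(np.arctan2(M[1,0],M[0,0])).round(2))
    if target is not None:
        print("shift in tool",(M.T@(np.array(target)-p)*1000).round(1),"mm")
    if ang is not None:
        a=np.radians(ang); 
        for s in (1,-1):
            x=s*np.array([np.cos(a),np.sin(a),0]); y=np.array([0,0,-1.]); T=np.c_[x,y,np.cross(x,y)]
            rv=np.degrees(R.from_matrix(M.T@T).as_rotvec()); print("turn tool deg",rv.round(2),"shift after turn",(T.T@(np.array(target)-p)*1000).round(1))
E
python3 -c "
from goto import *
a=np.radians(100.13); g=np.array([.598,-.236])+.014*np.array([np.cos(a),np.sin(a)]); print(g)
goto([*g,.2],100.13)
goto([.6232,.1894,.2],73.2)
"
```

```text
[ 0.59553765 -0.22221824]
t 0.1 tcp [ 0.1972 -0.645   0.2494] x [-0.956 -0.292  0.   ] y [-0.001  0.002 -1.   ] z [ 0.292 -0.956 -0.002] F [-0.79 -0.12 -0.1 ] M [-0.03  0.05 -0.  ] w 0.0855 q [ 1.17  0.48  0.02  1.56 -0.01  1.11 -0.08]
tool yaw (x axis) -163.0
shift in tool [-504.5   49.8 -287.8] mm
turn tool deg [6.000e-02 9.687e+01 8.000e-02] shift after turn [ 346.2   49.4 -466.5]
turn tool deg [ 8.000e-02 -8.313e+01 -6.000e-02] shift after turn [-346.2   49.4  466.5]
t 0.1 tcp [ 0.1972 -0.645   0.2494] x [-0.956 -0.292  0.   ] y [-0.001  0.002 -1.   ] z [ 0.292 -0.956 -0.002] F [-0.79 -0.12 -0.1 ] M [-0.03  0.05 -0.  ] w 0.0855 q [ 1.17  0.48  0.02  1.56 -0.01  1.11 -0.08]
tool yaw (x axis) -163.0
shift in tool [-651.4   50.4 -673.3] mm
turn tool deg [5.000e-02 1.238e+02 1.000e-01] shift after turn [ 921.9   49.4 -166.6]
turn tool deg [ 9.00e-02 -5.62e+01 -4.00e-02] shift after turn [-921.9   49.4  166.6]
```

jog_arm([
  [1, [-0.028, 0, -0.016], [0, 0, 0]],
  [1, [-0.028, 0, -0.016], [0, 0, 0]],
  [1, [-0.028, 0, -0.016], [0, 0, 0]],
  [1, [-0.028, 0, -0.016], [0, 0, 0]],
  [1, [-0.028, 0, -0.016], [0, 0, 0]],
  [1, [-0.028, 0, -0.016], [0, 0, 0]],
  [1, [-0.028, 0, -0.016], [0, 0, 0]],
  [1, [-0.028, 0, -0.016], [0, 0, 0]],
  [1, [-0.028, 0, -0.016], [0, 0, 0]],
  [1, [-0.028, 0, -0.016], [0, 0, 0]],
], force=60)

```text
clock: 0.93
tcp_pos: [0.419, -0.4092, 0.25]
orientation: [-0.309, 2.062, -2.062]
contact_force: [0.3, -0.3, 0.4]
grip_width: 0.0853
```

jog_arm([
  [1, [-0.028, 0, -0.016], [0, 0, 0]],
  [1, [-0.028, 0, -0.016], [0, 0, 0]],
  [1, [-0.028, 0, -0.016], [0, 0, 0]],
  [1, [-0.028, 0, -0.016], [0, 0, 0]],
  [1, [-0.028, 0, -0.016], [0, 0, 0]],
  [1, [-0.028, 0, -0.016], [0, 0, 0]],
  [1, [-0.028, 0, -0.016], [0, 0, 0]],
  [1, [-0.028, 0, -0.016], [0, 0, 0]],
  [1, [0, 0, 0], [0, -6.5, 0]],
  [1, [0, 0, 0], [0, -6.5, 0]],
])

```text
clock: 1.77
tcp_pos: [0.5966, -0.2193, 0.2497]
orientation: [-0.525, 1.922, -1.919]
contact_force: [0.5, -1.9, -0.2]
grip_width: 0.0855
```

jog_arm([
  [1, [0, 0, 0], [0, -7, 0]],
  [1, [0, 0, 0], [0, -7, 0]],
  [1, [0, 0, 0], [0, -7, 0]],
  [1, [0, 0, 0], [0, -7, 0]],
  [1, [0, 0, 0], [0, -7, 0]],
  [1, [0, 0, 0], [0, -7, 0]],
  [1, [0, 0, 0], [0, -7, 0]],
  [1, [0, 0, 0], [0, -7, 0]],
  [1, [0, 0, 0], [0, -7, 0]],
  [1, [0, 0, 0], [0, -7, 0]],
])

```text
clock: 2.6
tcp_pos: [0.5948, -0.2227, 0.2498]
orientation: [-1.29, 1.076, -1.074]
contact_force: [0.0, 0.2, -0.4]
grip_width: 0.0853
```

```bash
python3 -c "
from goto import *
goto([.5955,-.2222,.2],100.13)
"
```

```text
t 2.6 tcp [ 0.5948 -0.2227  0.2498] x [ 0.18  -0.984 -0.   ] y [-0.001  0.    -1.   ] z [ 0.984  0.18  -0.001] F [ 0.03  0.24 -0.39] M [-0.01 -0.01  0.03] w 0.0853 q [ 0.6   0.45 -0.47  1.63  0.22  1.11  0.26]
tool yaw (x axis) -79.65
shift in tool [-0.4 49.8  0.8] mm
turn tool deg [-4.0000e-02 -1.7978e+02 -8.0000e-02] shift after turn [ 0.4 49.8 -0.8]
turn tool deg [ 0.05  0.22 -0.02] shift after turn [-0.4 49.8  0.8]
```

jog_arm([
  [1, [0, 0.025, 0.0008], [0, 0.2, 0]],
  [1, [0, 0.025, 0], [0, 0, 0]],
  [1, [0, 0.025, 0], [0, 0, 0]],
  [1, [0, 0.025, 0], [0, 0, 0]],
  [1, [0, 0.02, 0], [0, 0, 0]],
  [1, [0, 0.02, 0], [0, 0, 0]],
  [1, [0, 0.018, 0], [0, 0, 0]],
  [1, [0, 0.018, 0], [0, 0, 0]],
  [1, [0, 0.017, 0], [0, 0, 0]],
  [1, [0, 0, 0], [0, 0, 0]],
])

```text
clock: 3.43
tcp_pos: [0.5932, -0.222, 0.0534]
orientation: [-1.288, 1.088, -1.077]
contact_force: [-0.3, 0.2, -1.2]
grip_width: 0.0854
```

```bash
python3 -c "
from goto import *
goto([.5955,-.2222,.057],100.13)
o=grab(tag='b')
for n,b in (('top',(370,130,560,320)),('scene',(100,150,290,310))):
    u0,v0,u1,v1=b; cv2.imwrite(f'pics/b_{n}_c.png',cv2.resize(o[n]['image'][v0:v1,u0:u1,::-1],None,fx=3,fy=3))
"
```

```text
t 3.43 tcp [ 0.5932 -0.222   0.0534] x [ 0.17  -0.985 -0.003] y [-0.006  0.002 -1.   ] z [ 0.985  0.17  -0.006] F [-0.26  0.16 -1.21] M [-0.02  0.01 -0.04] w 0.0854 q [ 0.54  0.68 -0.39  1.77  0.35  0.77  0.14]
tool yaw (x axis) -80.19
shift in tool [ 0.6 -3.6  2.2] mm
turn tool deg [  0.27 179.68   0.53] shift after turn [-0.6 -3.6 -2.2]
turn tool deg [ 0.34 -0.32 -0.17] shift after turn [ 0.6 -3.6  2.2]
```

View pics/b_scene_c.png

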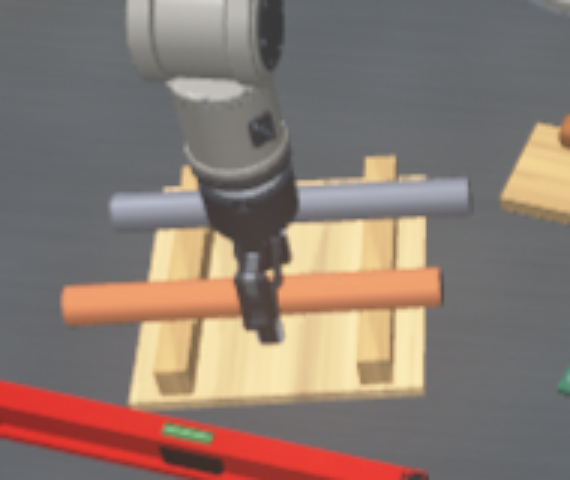

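View pics/b_top_c.png

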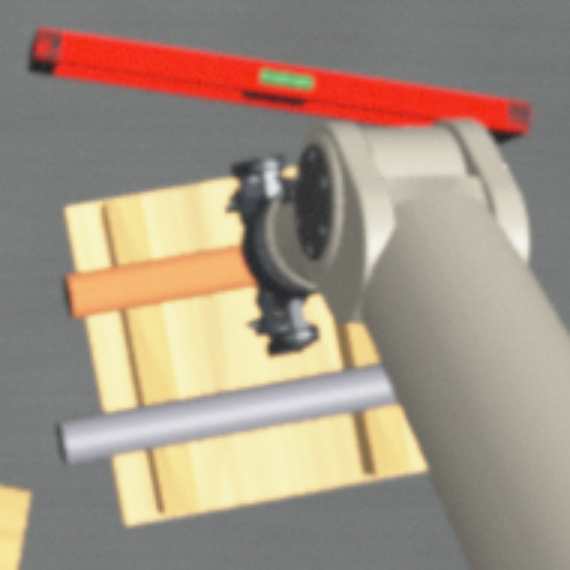

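The fingers straddle the copper pipe between the battens and are clear of the grey pipe. I'll check the settled pose before closing.

```bash
python3 -c "
from goto import *
goto([.5955,-.2222,.057],100.13)
"
```

```text
t 3.53 tcp [ 0.5954 -0.2224  0.0568] x [ 0.17  -0.985 -0.001] y [-0.002  0.001 -1.   ] z [ 0.985  0.17  -0.001] F [0.82 0.01 1.37] M [ 0.03  0.   -0.  ] w 0.0852 q [ 0.54  0.67 -0.39  1.77  0.35  0.77  0.15]
tool yaw (x axis) -80.19
shift in tool [-0.2 -0.2  0.1] mm
turn tool deg [7.0000e-02 1.7968e+02 1.3000e-01] shift after turn [ 0.2 -0.2 -0.1]
turn tool deg [ 0.09 -0.32 -0.05] shift after turn [-0.2 -0.2  0.1]
```

Settled within 0.3 mm of the target. Now I'll close the gripper.

jog_arm([
  [0, [0, 0, 0], [0, 0, 0]],
  [0, [0, 0, 0], [0, 0, 0]],
  [0, [0, 0, 0], [0, 0, 0]],
  [0, [0, 0, 0], [0, 0, 0]],
  [0, [0, 0, 0], [0, 0, 0]],
  [0, [0, 0, 0], [0, 0, 0]],
  [0, [0, 0, 0], [0, 0, 0]],
  [0, [0, 0, 0], [0, 0, 0]],
  [0, [0, 0, 0], [0, 0, 0]],
  [0, [0, 0, 0], [0, 0, 0]],
], force=60)

```text
clock: 4.37
tcp_pos: [0.5947, -0.2231, 0.0581]
orientation: [-1.287, 1.084, -1.082]
contact_force: [-5.9, 0.1, 7.3]
grip_width: 0.0335
```

```bash
python3 -c "
from goto import *
goto([.5955,-.2222,.057],100.13)
"
```

```text
t 4.37 tcp [ 0.5947 -0.2231  0.0581] x [ 0.17  -0.985  0.001] y [-0.002 -0.001 -1.   ] z [ 0.985  0.17  -0.002] F [-5.89  0.13  7.27] M [-0.05  1.19  0.07] w 0.0335 q [ 0.55  0.67 -0.39  1.77  0.35  0.78  0.15]
tool yaw (x axis) -80.22
shift in tool [-0.8  1.1  0.9] mm
turn tool deg [-5.0000e-02  1.7965e+02  2.2000e-01] shift after turn [ 0.8  1.1 -0.9]
turn tool deg [ 0.14 -0.35  0.03] shift after turn [-0.8  1.1  0.9]
```

jog_arm([
  [0, [0, -0.004, 0], [0, 0, 0]],
  [0, [0, -0.008, 0], [0, 0, 0]],
  [0, [0, -0.012, 0], [0, 0, 0]],
  [0, [0, -0.02, 0], [0, 0, 0]],
  [0, [0, -0.025, 0], [0, 0, 0]],
  [0, [0, -0.025, 0], [0, 0, 0]],
  [0, [0, -0.025, 0], [0, 0, 0]],
  [0, [0, -0.02, 0], [0, 0, 0]],
  [0, [0, -0.01, 0], [0, 0, 0]],
  [0, [0, 0, 0], [0, 0, 0]],
])

```text
clock: 5.2
tcp_pos: [0.5976, -0.2227, 0.2097]
orientation: [-1.283, 1.078, -1.086]
contact_force: [1.4, -0.2, -4.2]
grip_width: 0.0337
```

```bash
python3 -c "
from goto import *
o=grab(tag='c')
goto([.6232-.01*.2885,.1894-.01*.9575,.2],73.2)
"
```

```text
t 5.3 tcp [ 0.5955 -0.2225  0.2059] x [ 0.17  -0.985 -0.   ] y [-0. -0. -1.] z [ 0.985  0.17  -0.   ] F [-0.4   0.48 -5.03] M [ 0.07  0.05 -0.02] w 0.0333 q [ 0.59  0.5  -0.46  1.67  0.25  1.03  0.23]
tool yaw (x axis) -80.19
shift in tool [-392.2    5.9   92.9] mm
turn tool deg [ 0.0000e+00 -1.5339e+02 -4.0000e-02] shift after turn [392.3   5.9  92.6]
turn tool deg [ 0.03 26.61  0.  ] shift after turn [-392.3    5.9  -92.6]
```

View pics/c_scene.png

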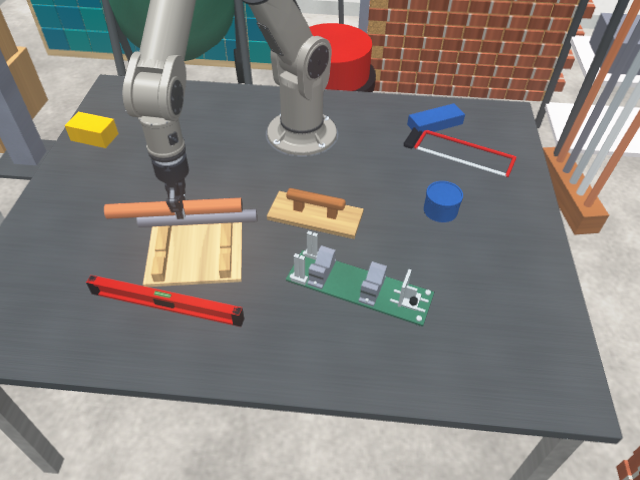

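The scene view shows the copper pipe lifted level, from about (105,210) to (242,206). The grey pipe is still on the rack. I'll carry it over now.

jog_arm([
  [0, [-0.01, 0, 0.0024], [0, 0, 0]],
  [0, [-0.022, 0, 0.0052], [0, 0, 0]],
  [0, [-0.022, 0, 0.0052], [0, 0, 0]],
  [0, [-0.022, 0, 0.0052], [0, 0, 0]],
  [0, [-0.022, 0, 0.0052], [0, 0, 0]],
  [0, [-0.022, 0, 0.0052], [0, 0, 0]],
  [0, [-0.022, 0, 0.0052], [0, 0, 0]],
  [0, [-0.022, 0, 0.0052], [0, 0, 0]],
  [0, [-0.022, 0, 0.0052], [0, 0, 0]],
  [0, [-0.022, 0, 0.0052], [0, 0, 0]],
])

```text
clock: 6.13
tcp_pos: [0.6078, -0.0072, 0.2045]
orientation: [-1.287, 1.084, -1.08]
contact_force: [0.4, -0.5, -5.0]
grip_width: 0.0334
```

jog_arm([
  [0, [-0.022, 0, 0.0052], [0, 0, 0]],
  [0, [-0.022, 0, 0.0052], [0, 0, 0]],
  [0, [-0.022, 0, 0.0052], [0, 0, 0]],
  [0, [-0.022, 0, 0.0052], [0, 0, 0]],
  [0, [-0.022, 0, 0.0052], [0, 0, 0]],
  [0, [-0.022, 0, 0.0052], [0, 0, 0]],
  [0, [-0.022, 0, 0.0052], [0, 0, 0]],
  [0, [-0.022, 0, 0.0052], [0, 0, 0]],
  [0, [-0.01, 0, 0.0024], [0, 0, 0]],
  [0, [0, 0, 0], [0, 2, 0]],
])

```text
clock: 6.97
tcp_pos: [0.6189, 0.1862, 0.2049]
orientation: [-1.273, 1.107, -1.101]
contact_force: [0.5, 0.8, -2.6]
grip_width: 0.0333
```

jog_arm([
  [0, [0, 0, 0], [0, 3, 0]],
  [0, [0, 0, 0], [0, 3, 0]],
  [0, [0, 0, 0], [0, 3, 0]],
  [0, [0, 0, 0], [0, 3, 0]],
  [0, [0, 0, 0], [0, 3, 0]],
  [0, [0, 0, 0], [0, 3, 0]],
  [0, [0, 0, 0], [0, 3, 0]],
  [0, [0, 0, 0], [0, 3.6, 0]],
  [0, [0, 0, 0], [0, 0, 0]],
  [0, [0, 0, 0], [0, 0, 0]],
])

```text
clock: 7.8
tcp_pos: [0.6201, 0.1813, 0.2053]
orientation: [-1.059, 1.421, -1.421]
contact_force: [0.8, -0.3, -3.4]
grip_width: 0.0331
```

```bash
python3 -c "
from pipe import *
from goto import goto
o=grab(tag='d')
goto([.6232-.01*.2885,.1894-.01*.9575,.2],73.2)
from bench import r
c=np.array(r.get_obs()['tcp_pos'])[:2]; d=np.array([.289,.957])
for n in o:
  try: print(n,*[np.round(x,4) for x in fit(o[n],[c-d*.175,c+d*.145],zmin=.17)])
  except Exception as e: print(e)
  u0,v0,u1,v1=(170,100,400,300) if n=='top' else (240,130,470,330)
  cv2.imwrite(f'pics/d_{n}_c.png',cv2.resize(o[n]['image'][v0:v1,u0:u1,::-1],None,fx=3,fy=3))
"
```

```text
t 7.9 tcp [0.6203 0.1814 0.2057] x [-0.287 -0.958  0.001] y [-0.001 -0.    -1.   ] z [ 0.958 -0.287 -0.001] F [-0.1   0.12 -2.87] M [ 0.11 -0.04 -0.04] w 0.0329 q [-0.07  0.51 -0.43  1.65  0.24  1.04 -0.87]
tool yaw (x axis) -106.7
shift in tool [1.5 5.7 0.4] mm
turn tool deg [ 6.000e-02 -1.799e+02 -7.000e-02] shift after turn [-1.5  5.7 -0.4]
turn tool deg [0.05 0.1  0.04] shift after turn [1.5 5.7 0.4]
scene [0.615  0.1547] 0.5024 66.3144 0.1478 -53.0673 0.106 5992
top [0.6104 0.166 ] 0.5624 68.9056 0.1345 4.6257 0.108 3726
```

View pics/d_scene_c.png

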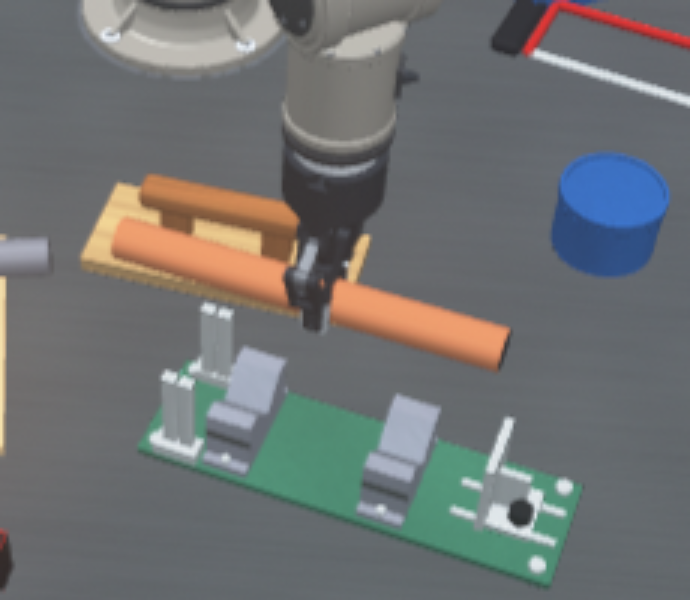

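View pics/d_top_c.png

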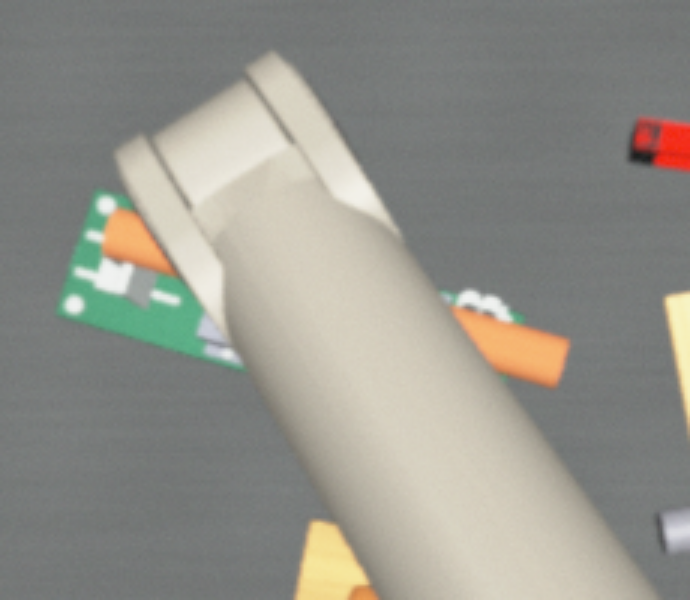

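The pipe hangs over the cradle, aligned with it by eye. I'll fit it using only copper-coloured pixels.

```bash
cat > held.py <<'E'
from h import *
from scipy.optimize import least_squares
def held(f,c,z0,d=np.array([.289,.957])):
    P=cloud(f); im=f["image"].astype(int); n=np.array([-d[1],d[0]])
    m=(im[...,0]-im[...,2]>60)&(np.abs(P[...,2]-z0)<.045)
    Q=P[m]; t=(Q[:,:2]-c)@d; w=(Q[:,:2]-c)@n; k=(np.abs(w)<.04)&(np.abs(t)<.22); Q,t,w=Q[k],t[k],w[k]
    core=(t>-.165)&(t<.135)
    g=lambda p,k=slice(None): np.hypot(w[k]-p[0]-p[1]*t[k],Q[k,2]-p[2]-p[3]*t[k])-.0175
    p=least_squares(lambda p:g(p,core),[0,0,z0,0],loss="soft_l1",f_scale=.002).x
    on=np.abs(g(p))<.006; ts=np.sort(t[on])
    print("lateral off %.4f yaw %.2f z %.4f pitch %.2f"%(p[0],np.degrees(np.arctan2(d[1],d[0])+p[1]),p[2],np.degrees(p[3])),"ends",ts[3].round(4),ts[-4].round(4),"n",len(t), "med res",np.median(np.abs(g(p,core))).round(4))
E
python3 -c "
from held import *
for n in ('top','scene'): held(load('d',n),np.array([.6203,.1814]),.2057)
"
```

```text
lateral off 0.0003 yaw 73.39 z 0.2035 pitch 0.30 ends -0.1731 0.147 n 814 med res 0.0009
lateral off -0.0005 yaw 73.45 z 0.2040 pitch 0.25 ends -0.1748 0.1444 n 1746 med res 0.0013
```

jog_arm([
  [0, [0, 0.01, 0.0004], [0, 0, 0]],
  [0, [0, 0.018, 0], [0, 0, 0]],
  [0, [0, 0.018, 0], [0, 0, 0]],
  [0, [0, 0.018, 0], [0, 0, 0]],
  [0, [0, 0.018, 0], [0, 0, 0]],
  [0, [0, 0.015, 0], [0, 0, 0]],
  [0, [0, 0.013, 0], [0, 0, 0]],
  [0, [0, 0.01, 0], [0, 0, 0]],
  [0, [0, 0.005, 0], [0, 0, 0]],
  [0, [0, 0, 0], [0, 0, 0]],
])

```text
clock: 8.73
tcp_pos: [0.6205, 0.1812, 0.08]
orientation: [-1.058, 1.423, -1.421]
contact_force: [-0.5, -0.0, -4.3]
grip_width: 0.0336
```

```bash
python3 -c "
from held import *
from goto import goto
from bench import r
o=grab(tag='e')
goto([.6232-.01*.2885,.1894-.01*.9575,.0665],73.2)
c=np.array(r.get_obs()['tcp_pos'])
for n in o:
  held(o[n],c[:2],c[2])
  u0,v0,u1,v1=(170,100,400,300) if n=='top' else (260,190,460,340)
  cv2.imwrite(f'pics/e_{n}_c.png',cv2.resize(o[n]['image'][v0:v1,u0:u1,::-1],None,fx=4 if n=='scene' else 3,fy=4 if n=='scene' else 3))
"
```

```text
t 8.83 tcp [0.6215 0.1817 0.0818] x [-0.289 -0.957 -0.001] y [ 0.001  0.    -1.   ] z [ 0.957 -0.289  0.001] F [-0.24 -0.35 -3.45] M [ 0.06 -0.    0.01] w 0.0335 q [-0.1   0.65 -0.39  1.73  0.32  0.82 -0.93]
tool yaw (x axis) -106.79
shift in tool [ 2.1 15.3 -0.6] mm
turn tool deg [-5.0000e-02 -1.7999e+02  5.0000e-02] shift after turn [-2.1 15.3  0.6]
turn tool deg [-0.03  0.01 -0.03] shift after turn [ 2.1 15.3 -0.6]
lateral off -0.0007 yaw 73.47 z 0.0774 pitch 0.33 ends -0.1745 0.1435 n 1397 med res 0.0016
lateral off 0.0006 yaw 73.36 z 0.0792 pitch 0.35 ends -0.1732 0.1477 n 525 med res 0.001
```

View pics/e_scene_c.png

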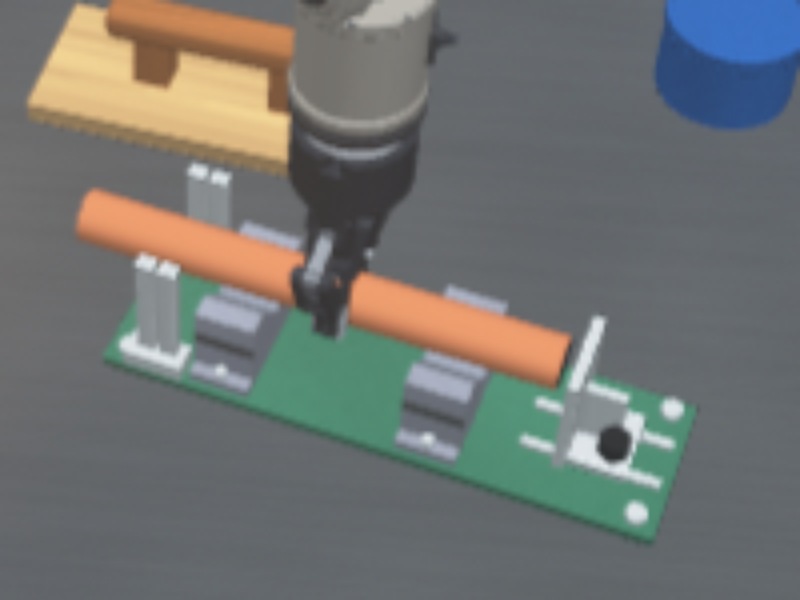

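The pipe passes between the posts and sits above both V's, with a gap to the stop. I'll lower it gently.

jog_arm([
  [0, [0, 0.004, -0.0005], [0, 0, 0]],
  [0, [0, 0.003, 0], [0, 0, 0]],
  [0, [0, 0.002, 0], [0, 0, 0]],
  [0, [0, 0.001, 0], [0, 0, 0]],
  [0, [0, 0.001, 0], [0, 0, 0]],
  [0, [0, 0.001, 0], [0, 0, 0]],
  [0, [0, 0, 0], [0, 0, 0]],
  [0, [0, 0, 0], [0, 0, 0]],
])

```text
clock: 9.5
tcp_pos: [0.6206, 0.1816, 0.0693]
orientation: [-1.056, 1.422, -1.422]
contact_force: [0.8, -0.4, -4.1]
grip_width: 0.0333
```

jog_arm([
  [0, [0, 0.0005, 0], [0, 0, 0]],
  [0, [0, 0.0005, 0], [0, 0, 0]],
  [0, [0, 0, 0], [0, 0, 0]],
])

```text
clock: 9.75
tcp_pos: [0.6206, 0.1816, 0.0682]
orientation: [-1.056, 1.422, -1.422]
contact_force: [-0.4, -0.1, -4.3]
grip_width: 0.0335
```

jog_arm([
  [0, [0, 0.0005, 0], [0, 0, 0]],
  [0, [0, 0.0005, 0], [0, 0, 0]],
  [0, [0, 0, 0], [0, 0, 0]],
])

```text
clock: 10.0
tcp_pos: [0.6205, 0.1816, 0.0673]
orientation: [-1.056, 1.422, -1.422]
contact_force: [-0.1, 0.3, -3.5]
grip_width: 0.0335
```

```bash
python3 -c "
from goto import goto
goto([.6232,.1894,.0665],73.2)
"
```

```text
t 10.0 tcp [0.6205 0.1816 0.0673] x [-0.289 -0.957  0.   ] y [-0. -0. -1.] z [ 0.957 -0.289 -0.   ] F [-0.11  0.33 -3.49] M [ 0.    0.04 -0.03] w 0.0335 q [-0.11  0.67 -0.38  1.74  0.33  0.8  -0.94]
tool yaw (x axis) -106.79
shift in tool [-8.2  0.8  0.3] mm
turn tool deg [ 0.0000e+00 -1.7999e+02 -1.0000e-02] shift after turn [ 8.2  0.8 -0.3]
turn tool deg [0.   0.01 0.  ] shift after turn [-8.2  0.8  0.3]
```

jog_arm([
  [0, [0, 0.0005, 0], [0, 0, 0]],
  [0, [0, 0.0005, 0], [0, 0, 0]],
  [0, [0, 0, 0], [0, 0, 0]],
])

```text
clock: 10.25
tcp_pos: [0.6206, 0.1817, 0.0671]
orientation: [-1.056, 1.422, -1.422]
contact_force: [-2.9, -1.3, 5.5]
grip_width: 0.0336
```

jog_arm([
  [0, [0, 0.0005, 0], [0, 0, 0]],
  [0, [0, 0, 0], [0, 0, 0]],
])

```text
clock: 10.42
tcp_pos: [0.6207, 0.1817, 0.067]
orientation: [-1.056, 1.422, -1.422]
contact_force: [-4.8, -1.4, 8.8]
grip_width: 0.0331
```

jog_arm([
  [0, [0, 0.0005, 0], [0, 0, 0]],
  [0, [0, 0, 0], [0, 0, 0]],
])

```text
clock: 10.58
tcp_pos: [0.6207, 0.1817, 0.067]
orientation: [-1.056, 1.421, -1.422]
contact_force: [-5.9, -1.8, 12.3]
grip_width: 0.0335
```

jog_arm([
  [0, [0, -0.0013, -0.0007], [0, 0, 0]],
  [0, [0, 0, 0], [0, 0, 0]],
  [0, [0, 0, 0], [0, 0, 0]],
])

```text
clock: 10.83
tcp_pos: [0.6205, 0.1819, 0.067]
orientation: [-1.055, 1.421, -1.422]
contact_force: [-1.2, 0.1, 3.1]
grip_width: 0.0333
```

```bash
python3 -c "
from goto import goto
goto([.6232,.1894,.0665],73.2)
"
```

```text
t 10.83 tcp [0.6205 0.1819 0.067 ] x [-0.289 -0.957 -0.001] y [ 0.001  0.    -1.   ] z [ 0.957 -0.289  0.001] F [-1.16  0.1   3.07] M [-0.14  0.18 -0.21] w 0.0333 q [-0.11  0.67 -0.38  1.74  0.33  0.8  -0.94]
tool yaw (x axis) -106.82
shift in tool [-8.   0.5  0.4] mm
turn tool deg [ 5.0000e-02  1.7998e+02 -8.0000e-02] shift after turn [ 8.   0.5 -0.4]
turn tool deg [-0.05 -0.02 -0.03] shift after turn [-8.   0.5  0.4]
```

jog_arm([
  [0, [-0.001, 0, 0], [0, 0, 0]],
  [0, [-0.001, 0, 0], [0, 0, 0]],
  [0, [-0.001, 0, 0], [0, 0, 0]],
  [0, [-0.001, 0, 0], [0, 0, 0]],
  [0, [0, 0, 0], [0, 0, 0]],
])

```text
clock: 11.25
tcp_pos: [0.6206, 0.182, 0.0669]
orientation: [-1.06, 1.422, -1.427]
contact_force: [-6.5, -9.7, 11.1]
grip_width: 0.0333
```

jog_arm([
  [0, [-0.001, 0, 0], [0, 0, 0]],
  [0, [0, 0, 0], [0, 0, 0]],
])

```text
clock: 11.42
tcp_pos: [0.6206, 0.1821, 0.0669]
orientation: [-1.062, 1.422, -1.428]
contact_force: [-6.9, -11.1, 13.1]
grip_width: 0.0331
```

jog_arm([
  [0, [-0.001, 0, 0], [0, 0, 0]],
  [0, [0, 0, 0], [0, 0, 0]],
])

```text
clock: 11.58
tcp_pos: [0.6206, 0.1822, 0.0668]
orientation: [-1.063, 1.422, -1.429]
contact_force: [-8.6, -12.2, 14.6]
grip_width: 0.0332
```

The pipe hasn't moved forward and the force is rising, so something is holding it. I'll look before pushing any more.

```bash
python3 -c "
from held import *
from goto import goto
from bench import r
o=grab(tag='f')
goto([.6232,.1894,.0665],73.2)
c=np.array(r.get_obs()['tcp_pos'])
for n in o:
  held(o[n],c[:2],c[2])
  u0,v0,u1,v1=(180,140,350,260) if n=='top' else (270,195,440,325)
  cv2.imwrite(f'pics/f_{n}_c.png',cv2.resize(o[n]['image'][v0:v1,u0:u1,::-1],None,fx=4.6,fy=4.6,interpolation=cv2.INTER_CUBIC))
"
```

```text
t 11.68 tcp [0.6207 0.1822 0.0669] x [-0.292 -0.956  0.009] y [-0.004 -0.008 -1.   ] z [ 0.957 -0.292 -0.001] F [ -8.46 -13.21  15.4 ] M [-2.49  1.71  0.05] w 0.0331 q [-0.12  0.67 -0.38  1.73  0.33  0.81 -0.95]
tool yaw (x axis) -106.96
shift in tool [-7.7  0.3  0.3] mm
turn tool deg [-7.9000e-01  1.7984e+02  1.3000e-01] shift after turn [ 7.7  0.4 -0.4]
turn tool deg [ 0.08 -0.16  0.5 ] shift after turn [-7.7  0.4  0.4]
lateral off -0.0016 yaw 73.29 z 0.0644 pitch 0.00 ends -0.1732 0.1445 n 1351 med res 0.0016
lateral off 0.0004 yaw 73.12 z 0.0651 pitch 0.03 ends -0.1729 0.148 n 489 med res 0.001
```

View pics/f_scene_c.png

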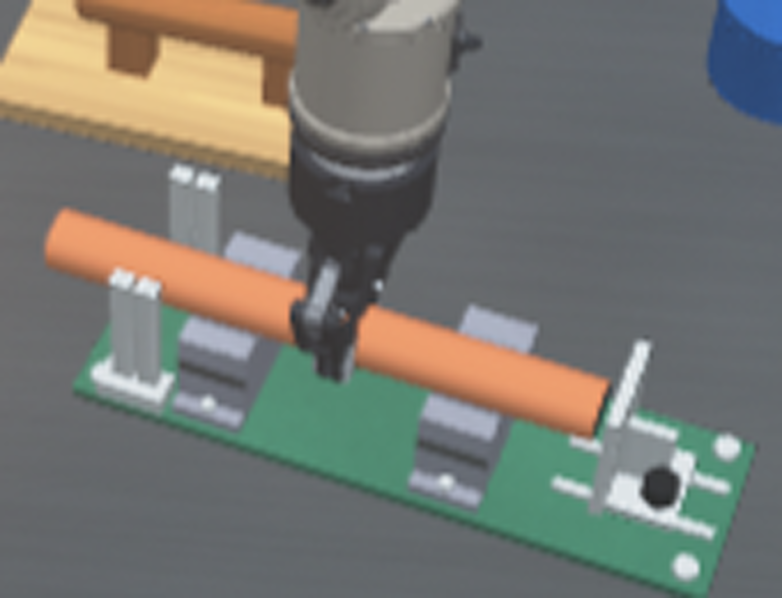

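View pics/f_top_c.png

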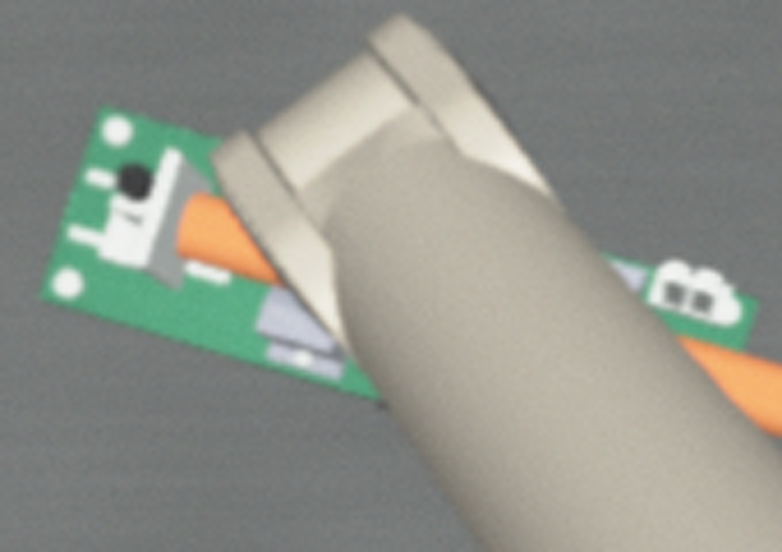

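It's stuck by friction in the V, with a few mm still to go. I'll unwind the push, lift it just clear, and butt it while hovering.

jog_arm([
  [0, [0.003, 0, 0], [0, 0, 0]],
  [0, [0.003, 0, 0], [0, 0, 0]],
  [0, [0, -0.001, 0], [0, 0, 0]],
  [0, [0, -0.001, 0], [0, 0, 0]],
  [0, [0, 0, 0], [0, 0, 0]],
  [0, [0, 0, 0], [0, 0, 0]],
])

```text
clock: 12.18
tcp_pos: [0.6195, 0.1819, 0.068]
orientation: [-1.057, 1.422, -1.421]
contact_force: [0.4, 0.0, -4.0]
grip_width: 0.0331
```

```bash
python3 -c "
from goto import goto
goto([.6232,.1894,.0685],73.2)
"
```

```text
t 12.18 tcp [0.6195 0.1819 0.068 ] x [-0.289 -0.957  0.001] y [-0.001 -0.    -1.   ] z [ 0.957 -0.289 -0.001] F [ 0.41  0.02 -4.02] M [ 0.09 -0.01 -0.  ] w 0.0331 q [-0.11  0.67 -0.38  1.74  0.33  0.8  -0.94]
tool yaw (x axis) -106.77
shift in tool [-8.2 -0.5  1.4] mm
turn tool deg [ 5.0000e-02 -1.7997e+02 -8.0000e-02] shift after turn [ 8.2 -0.5 -1.4]
turn tool deg [0.05 0.03 0.03] shift after turn [-8.2 -0.5  1.4]
```

jog_arm([
  [0, [-0.001, 0, 0.0007], [0, 0, 0]],
  [0, [-0.001, 0, 0], [0, 0, 0]],
  [0, [-0.001, 0, 0], [0, 0, 0]],
  [0, [-0.001, 0, 0], [0, 0, 0]],
  [0, [0, 0, 0], [0, 0, 0]],
])

```text
clock: 12.6
tcp_pos: [0.6218, 0.1859, 0.0686]
orientation: [-1.056, 1.422, -1.421]
contact_force: [-0.5, -0.2, -3.7]
grip_width: 0.0329
```

jog_arm([
  [0, [-0.001, 0, 0], [0, 0, 0]],
  [0, [0, 0, 0], [0, 0, 0]],
])

```text
clock: 12.77
tcp_pos: [0.6221, 0.1866, 0.0686]
orientation: [-1.056, 1.422, -1.422]
contact_force: [-0.0, -0.0, -4.1]
grip_width: 0.0334
```

jog_arm([
  [0, [-0.001, 0, 0], [0, 0, 0]],
  [0, [0, 0, 0], [0, 0, 0]],
])

```text
clock: 12.93
tcp_pos: [0.6224, 0.1875, 0.0686]
orientation: [-1.056, 1.422, -1.422]
contact_force: [-0.4, 0.7, -2.9]
grip_width: 0.0333
```

jog_arm([
  [0, [-0.0005, 0, 0], [0, 0, 0]],
  [0, [0, 0, 0], [0, 0, 0]],
])

```text
clock: 13.1
tcp_pos: [0.6225, 0.1879, 0.0686]
orientation: [-1.056, 1.422, -1.422]
contact_force: [0.8, 0.1, -3.6]
grip_width: 0.0335
```

jog_arm([
  [0, [-0.0005, 0, 0], [0, 0, 0]],
  [0, [0, 0, 0], [0, 0, 0]],
])

```text
clock: 13.27
tcp_pos: [0.6227, 0.1884, 0.0686]
orientation: [-1.056, 1.422, -1.422]
contact_force: [-0.5, 0.4, -3.5]
grip_width: 0.0336
```

jog_arm([
  [0, [-0.0005, 0, 0], [0, 0, 0]],
  [0, [0, 0, 0], [0, 0, 0]],
])

```text
clock: 13.43
tcp_pos: [0.6228, 0.1889, 0.0686]
orientation: [-1.056, 1.422, -1.422]
contact_force: [-0.7, 0.5, -4.2]
grip_width: 0.0332
```

jog_arm([
  [0, [-0.0005, 0, 0], [0, 0, 0]],
  [0, [0, 0, 0], [0, 0, 0]],
])

```text
clock: 13.6
tcp_pos: [0.6229, 0.1891, 0.0686]
orientation: [-1.056, 1.422, -1.422]
contact_force: [0.6, -0.7, -3.4]
grip_width: 0.0334
```

jog_arm([
  [0, [-0.0005, 0, 0], [0, 0, 0]],
  [0, [0, 0, 0], [0, 0, 0]],
])

```text
clock: 13.77
tcp_pos: [0.6229, 0.1892, 0.0684]
orientation: [-1.057, 1.422, -1.423]
contact_force: [-1.1, -1.2, -3.5]
grip_width: 0.0337
```

jog_arm([
  [0, [-0.0005, 0, 0], [0, 0, 0]],
  [0, [0, 0, 0], [0, 0, 0]],
])

```text
clock: 13.93
tcp_pos: [0.6229, 0.1892, 0.0683]
orientation: [-1.058, 1.422, -1.423]
contact_force: [-1.8, -3.9, -3.7]
grip_width: 0.0333
```

jog_arm([
  [0, [-0.0005, 0, 0], [0, 0, 0]],
  [0, [0, 0, 0], [0, 0, 0]],
])

```text
clock: 14.1
tcp_pos: [0.6229, 0.1892, 0.0682]
orientation: [-1.058, 1.422, -1.424]
contact_force: [-2.2, -5.0, -2.3]
grip_width: 0.0336
```

jog_arm([
  [0, [-0.0005, 0, 0], [0, 0, 0]],
  [0, [0, 0, 0], [0, 0, 0]],
])

```text
clock: 14.27
tcp_pos: [0.6229, 0.1892, 0.0681]
orientation: [-1.059, 1.422, -1.424]
contact_force: [-2.6, -6.5, -3.0]
grip_width: 0.0334
```

```bash
python3 -c "
from goto import goto
goto([.6232,.1894,.0685],73.2)
"
```

```text
t 14.27 tcp [0.6229 0.1892 0.0681] x [-0.29  -0.957  0.003] y [-0.002 -0.003 -1.   ] z [ 0.957 -0.29  -0.001] F [-2.64 -6.5  -2.99] M [-1.11  0.48  0.09] w 0.0334 q [-0.12  0.67 -0.38  1.72  0.33  0.81 -0.95]
tool yaw (x axis) -106.85
shift in tool [-0.3 -0.4  0.3] mm
turn tool deg [-3.0000e-01  1.7995e+02  9.0000e-02] shift after turn [ 0.3 -0.4 -0.3]
turn tool deg [ 0.06 -0.05  0.19] shift after turn [-0.3 -0.4  0.3]
```

Butted at about 7 N, at the place the images predicted. Now I'll press it down.

jog_arm([
  [0, [0, 0.0005, 0], [0, 0, 0]],
  [0, [0, 0.0005, 0], [0, 0, 0]],
  [0, [0, 0.0003, 0], [0, 0, 0]],
  [0, [0, 0, 0], [0, 0, 0]],
])

```text
clock: 14.6
tcp_pos: [0.6229, 0.1892, 0.0679]
orientation: [-1.059, 1.422, -1.425]
contact_force: [-6.2, -7.4, 5.8]
grip_width: 0.0333
```

jog_arm([
  [0, [0, 0.0005, -0.0002], [0, 0, 0]],
  [0, [0, 0, 0], [0, 0, 0]],
])

```text
clock: 14.77
tcp_pos: [0.6229, 0.1892, 0.0676]
orientation: [-1.058, 1.422, -1.425]
contact_force: [-7.4, -7.7, 7.3]
grip_width: 0.0332
```

jog_arm([
  [0, [0, 0.0005, -0.0002], [0, 0, 0]],
  [0, [0, 0, 0], [0, 0, 0]],
])

```text
clock: 14.93
tcp_pos: [0.6228, 0.1893, 0.0674]
orientation: [-1.058, 1.422, -1.425]
contact_force: [-6.2, -7.2, 9.0]
grip_width: 0.0334
```

```bash
python3 -c "
from goto import *
from bench import r
goto([.6232,.1894,.0665],73.2)
F=r.get_obs()['contact_force'];print('Fd',F@[.289,.957,0],'Fn',F@[-.957,.289,0])
"
```

```text
t 14.93 tcp [0.6228 0.1893 0.0674] x [-0.29  -0.957  0.003] y [-0.001 -0.003 -1.   ] z [ 0.957 -0.29  -0.   ] F [-6.22 -7.2   9.05] M [-1.5   1.24 -0.05] w 0.0334 q [-0.12  0.68 -0.38  1.72  0.33  0.81 -0.95]
tool yaw (x axis) -106.89
shift in tool [-0.2  0.9  0.3] mm
turn tool deg [-3.0000e-01  1.7991e+02  1.0000e-02] shift after turn [ 0.2  0.9 -0.3]
turn tool deg [ 0.   -0.09  0.19] shift after turn [-0.2  0.9  0.3]
Fd -8.687155430854702 Fn 3.870474657174321
```

jog_arm([
  [0, [0, 0.0003, -0.0004], [0, 0, 0]],
  [0, [0, 0, 0], [0, 0, 0]],
])

```text
clock: 15.1
tcp_pos: [0.6228, 0.1893, 0.0674]
orientation: [-1.057, 1.422, -1.426]
contact_force: [-5.1, -8.0, 9.2]
grip_width: 0.0334
```

jog_arm([
  [0, [0, 0.0004, -0.0003], [0, 0, 0]],
  [0, [0, 0, 0], [0, 0, 0]],
])

```text
clock: 15.27
tcp_pos: [0.6228, 0.1893, 0.0672]
orientation: [-1.057, 1.421, -1.426]
contact_force: [-5.7, -8.1, 10.7]
grip_width: 0.0333
```

```bash
python3 -c "
from goto import *
from bench import r
goto([.6232,.1894,.0665],73.2)
F=r.get_obs()['contact_force'];print('Fd',F@[.289,.957,0],'Fn',F@[-.957,.289,0])
"
```

```text
t 15.27 tcp [0.6228 0.1893 0.0672] x [-0.291 -0.957  0.003] y [ 0.    -0.003 -1.   ] z [ 0.957 -0.291  0.001] F [-5.7  -8.06 10.67] M [-1.62  1.07 -0.13] w 0.0333 q [-0.12  0.67 -0.38  1.72  0.33  0.81 -0.95]
tool yaw (x axis) -106.91
shift in tool [-0.2  0.7  0.4] mm
turn tool deg [-2.7000e-01  1.7989e+02 -9.0000e-02] shift after turn [ 0.2  0.7 -0.4]
turn tool deg [-0.06 -0.11  0.17] shift after turn [-0.2  0.7  0.4]
Fd -9.36154626637663 Fn 3.1203475627133663
```

jog_arm([
  [0, [0, 0.0004, -0.0006], [0, 0, 0]],
  [0, [0, 0, 0], [0, 0, 0]],
])

```text
clock: 15.43
tcp_pos: [0.6228, 0.1893, 0.0671]
orientation: [-1.056, 1.421, -1.426]
contact_force: [-4.8, -9.4, 10.4]
grip_width: 0.0331
```

jog_arm([
  [0, [0, 0.0005, -0.0005], [0, 0, 0]],
  [0, [0, 0, 0], [0, 0, 0]],
])

```text
clock: 15.6
tcp_pos: [0.6228, 0.1893, 0.067]
orientation: [-1.055, 1.42, -1.427]
contact_force: [-4.6, -9.4, 14.0]
grip_width: 0.0335
```

```bash
python3 -c "
from held import *
from goto import *
from bench import r
goto([.6232,.1894,.0665],73.2)
F=r.get_obs()['contact_force'];print('Fd',F@[.289,.957,0],'Fn',F@[-.957,.289,0])
o=grab(tag='g')
c=np.array(r.get_obs()['tcp_pos'])
for n in o:
  held(o[n],c[:2],c[2])
  u0,v0,u1,v1=(180,140,350,260) if n=='top' else (270,195,440,325)
  cv2.imwrite(f'pics/g_{n}_c.png',cv2.resize(o[n]['image'][v0:v1,u0:u1,::-1],None,fx=4.6,fy=4.6,interpolation=cv2.INTER_CUBIC))
"
```

```text
t 15.6 tcp [0.6228 0.1893 0.067 ] x [-0.291 -0.957  0.002] y [ 0.002 -0.003 -1.   ] z [ 0.957 -0.291  0.003] F [-4.59 -9.42 13.98] M [-1.88  0.93 -0.03] w 0.0335 q [-0.12  0.67 -0.38  1.73  0.33  0.8  -0.95]
tool yaw (x axis) -106.93
shift in tool [-0.2  0.5  0.4] mm
turn tool deg [ -0.21 179.87  -0.27] shift after turn [ 0.2  0.5 -0.4]
turn tool deg [-0.17 -0.13  0.14] shift after turn [-0.2  0.5  0.4]
Fd -10.344950426788348 Fn 1.6645787493414468
lateral off -0.0016 yaw 73.50 z 0.0646 pitch 0.22 ends -0.173 0.1424 n 1349 med res 0.0015
lateral off 0.0003 yaw 73.05 z 0.0654 pitch 0.13 ends -0.173 0.1479 n 481 med res 0.0011
```

View pics/g_scene_c.png

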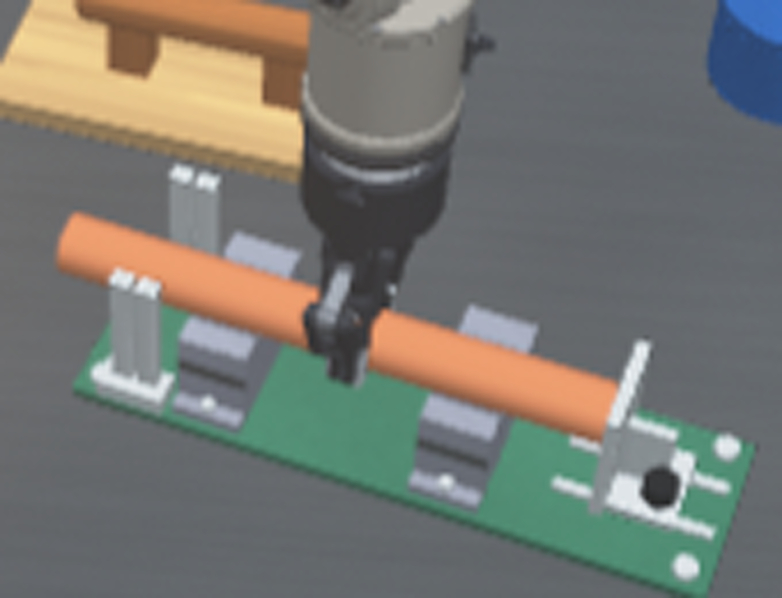

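View pics/g_top_c.png

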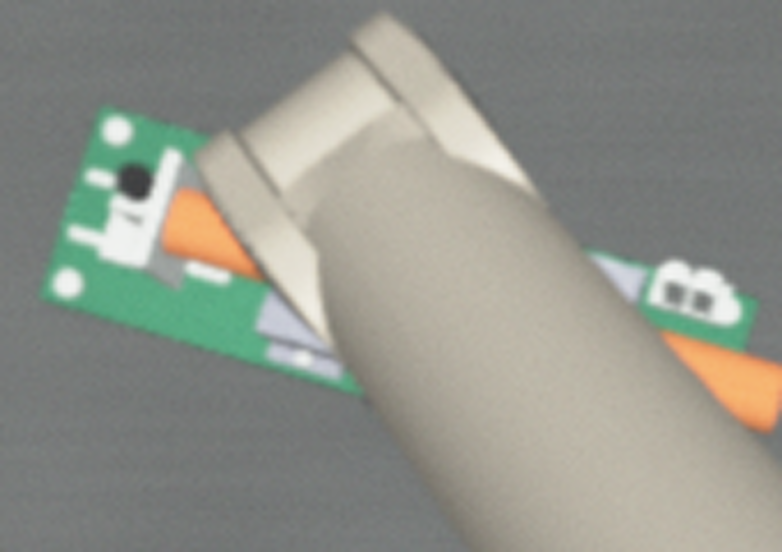

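It's butted by eye, and z is about 0.065. But the pitch of about 0.2° hints that friction at the stop is holding that end slightly high; it read about 0° when fully seated earlier. I'll ease the end push and rock the stop end down.

jog_arm([
  [0, [0.001, 0, 0], [0, 0, -0.2]],
  [0, [0.0005, 0, 0], [0, 0, -0.2]],
  [0, [0, 0, -0.0002], [0, 0, -0.2]],
  [0, [0, 0, 0], [0, 0, 0]],
  [0, [0, 0, 0], [0, 0, 0]],
])

```text
clock: 16.12
tcp_pos: [0.6228, 0.1893, 0.067]
orientation: [-1.061, 1.416, -1.433]
contact_force: [-1.5, -5.5, 9.4]
grip_width: 0.0331
```

```bash
cat > chk.py <<'E'
import sys
from held import *
from goto import *
from bench import r
tag=sys.argv[1]
goto([.6232,.1894,.0665],73.2)
F=r.get_obs()['contact_force'];print('Fd',F@[.289,.957,0],'Fn',F@[-.957,.289,0])
o=grab(tag=tag)
c=np.array(r.get_obs()['tcp_pos'])
for n in o:
  held(o[n],c[:2],c[2])
  u0,v0,u1,v1=(180,140,350,260) if n=='top' else (270,195,440,325)
  cv2.imwrite(f'pics/{tag}_{n}_c.png',cv2.resize(o[n]['image'][v0:v1,u0:u1,::-1],None,fx=4.6,fy=4.6,interpolation=cv2.INTER_CUBIC))
E
python3 chk.py i
```

```text
t 16.12 tcp [0.6228 0.1893 0.067 ] x [-0.291 -0.957  0.01 ] y [ 0.001 -0.011 -1.   ] z [ 0.957 -0.291  0.004] F [-1.5  -5.47  9.36] M [-1.23  0.39 -0.12] w 0.0331 q [-0.13  0.68 -0.37  1.72  0.33  0.81 -0.96]
tool yaw (x axis) -106.9
shift in tool [-0.2  0.5  0.4] mm
turn tool deg [ -0.93 179.89  -0.34] shift after turn [ 0.2  0.5 -0.4]
turn tool deg [-0.22 -0.1   0.59] shift after turn [-0.2  0.5  0.4]
Fd -5.669354125227377 Fn -0.14849339341828563
lateral off -0.0015 yaw 73.28 z 0.0645 pitch 0.12 ends -0.1734 0.1421 n 1350 med res 0.0015
lateral off 0.0003 yaw 73.14 z 0.0653 pitch 0.17 ends -0.173 0.1477 n 481 med res 0.0011
```

jog_arm([
  [0, [0, 0.0005, -0.0002], [0, 0, -0.3]],
  [0, [0, 0.0005, -0.0002], [0, 0, -0.3]],
  [0, [0, 0.0004, -0.0002], [0, 0, 0]],
  [0, [0, 0, 0], [0, 0, 0]],
  [0, [0, 0, 0], [0, 0, 0]],
])

```text
clock: 16.63
tcp_pos: [0.6227, 0.1893, 0.0668]
orientation: [-1.069, 1.412, -1.441]
contact_force: [-3.7, -8.3, 16.7]
grip_width: 0.0332
```

```bash
python3 chk.py j
```

```text
t 16.63 tcp [0.6227 0.1893 0.0668] x [-0.291 -0.956  0.021] y [-0.001 -0.021 -1.   ] z [ 0.957 -0.291  0.005] F [-3.68 -8.26 16.66] M [-1.47  0.82 -0.11] w 0.0332 q [-0.14  0.68 -0.37  1.72  0.34  0.82 -0.96]
tool yaw (x axis) -106.93
shift in tool [-0.2  0.3  0.4] mm
turn tool deg [ -1.85 179.87  -0.45] shift after turn [ 0.2  0.3 -0.4]
turn tool deg [-0.29 -0.12  1.18] shift after turn [-0.2  0.3  0.4]
Fd -8.963854723408682 Fn 1.1336834089938272
lateral off -0.0015 yaw 73.37 z 0.0642 pitch 0.09 ends -0.1736 0.1423 n 1351 med res 0.0015
lateral off 0.0003 yaw 73.21 z 0.0649 pitch 0.04 ends -0.173 0.1473 n 484 med res 0.0012
```

jog_arm([
  [0, [0, -0.0001, -0.0002], [0, 0, -0.1]],
  [0, [0, 0, 0], [0, 0, 0]],
  [0, [0, 0, 0], [0, 0, 0]],
  [0, [0, 0, 0], [0, 0, 0]],
  [0, [0, 0, 0], [0, 0, 0]],
  [0, [0, 0, 0], [0, 0, 0]],
  [0, [0, 0, 0], [0, 0, 0]],
  [0, [0, 0, 0], [0, 0, 0]],
])

```text
clock: 17.4
tcp_pos: [0.6227, 0.1893, 0.0669]
orientation: [-1.07, 1.411, -1.442]
contact_force: [-3.8, -7.9, 16.5]
grip_width: 0.0334
```

```bash
python3 chk.py k; python3 -c "
import pickle,numpy as np
from h import *
import crad
b,p,P,loc=crad.run(load('k','top')); u,w=loc(*b,p[1],P); 
b=load('k','top')
"; python3 -c "
from h import *
for tag in 'ak':
  P=cloud(load(tag,'scene')).reshape(-1,3); d=np.array([.289,.957]); n=np.array([-d[1],d[0]]); q=P[:,:2]-[.6232,.1894]; u=q@d; w=q@n
  m=(P[:,2]>.085)&(P[:,2]<.102)&(abs(w)<.032)&(u>.13)&(u<.17); print(tag,'stop top u',np.percentile(u[m],[5,50,95]).round(4),m.sum())
  P=cloud(load(tag,'top')).reshape(-1,3); q=P[:,:2]-[.6232,.1894]; u=q@d; w=q@n
  m=(P[:,2]>.085)&(P[:,2]<.102)&(abs(w)<.032)&(u>.13)&(u<.17); print(tag,'stop top u',np.percentile(u[m],[5,50,95]).round(4),m.sum())
"
```

```text
t 17.4 tcp [0.6227 0.1893 0.0669] x [-0.291 -0.956  0.022] y [-0.001 -0.023 -1.   ] z [ 0.957 -0.291  0.005] F [-3.77 -7.85 16.46] M [-1.43  0.61 -0.05] w 0.0334 q [-0.14  0.68 -0.37  1.72  0.34  0.82 -0.97]
tool yaw (x axis) -106.93
shift in tool [-0.2  0.4  0.4] mm
turn tool deg [ -1.99 179.86  -0.48] shift after turn [ 0.2  0.4 -0.4]
turn tool deg [-0.3  -0.13  1.27] shift after turn [-0.2  0.4  0.4]
Fd -8.60325745996906 Fn 1.3410157455644742
lateral off -0.0013 yaw 73.37 z 0.0645 pitch 0.15 ends -0.1731 0.1424 n 1349 med res 0.0015
lateral off 0.0002 yaw 73.14 z 0.0651 pitch 0.11 ends -0.173 0.1478 n 490 med res 0.0011
  V off [0.0054 1.4219 0.0113] deg 81.47 12 0.0017
  V off [0.0062 1.4624 0.0066] deg 83.79 25 0.0022
  V off [0.0063 1.4951 0.005 ] deg 85.66 31 0.003
  V off [0.0089 1.4945 0.0024] deg 85.63 35 0.0043
a stop top u [0.1458 0.15   0.1533] 78
a stop top u [0.1472 0.1503 0.1546] 124
k stop top u [0.1457 0.1497 0.1533] 79
k stop top u [0.1464 0.1499 0.1552] 126
```

View pics/k_scene.png

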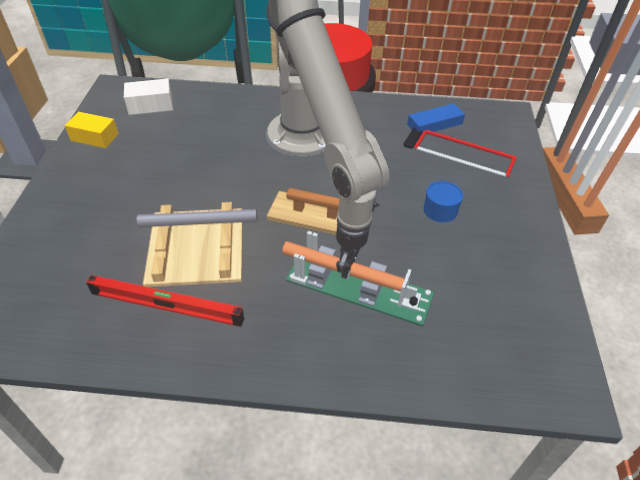

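View pics/k_scene_c.png

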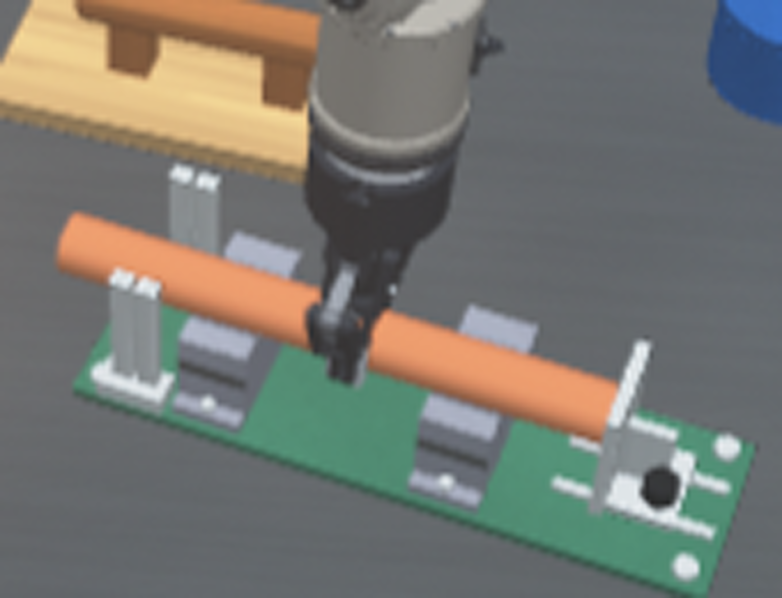

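All other objects are where they were and the stop hasn't moved. To make sure stop friction isn't holding that end up, I'll ease the end push some more and keep the down-press.

jog_arm([
  [0, [0.0008, 0.0002, 0], [0, 0, 0]],
  [0, [0.0006, 0.0002, -0.0001], [0, 0, 0]],
  [0, [0, 0, 0], [0, 0, 0]],
  [0, [0, 0, 0], [0, 0, 0]],
  [0, [0, 0, 0], [0, 0, 0]],
])

```text
clock: 17.92
tcp_pos: [0.6227, 0.1893, 0.0669]
orientation: [-1.068, 1.411, -1.441]
contact_force: [-2.9, -4.9, 15.3]
grip_width: 0.0334
```

```bash
python3 chk.py l; for i in 1 2 3; do python3 chk.py l$i | grep lateral; done; python3 chk.py m
```

```text
t 17.92 tcp [0.6227 0.1893 0.0669] x [-0.291 -0.957  0.02 ] y [ 0.    -0.021 -1.   ] z [ 0.957 -0.291  0.006] F [-2.91 -4.88 15.32] M [-0.95  0.39 -0.14] w 0.0334 q [-0.14  0.68 -0.37  1.72  0.34  0.82 -0.97]
tool yaw (x axis) -106.9
shift in tool [-0.2  0.4  0.4] mm
turn tool deg [ -1.79 179.89  -0.55] shift after turn [ 0.2  0.4 -0.4]
turn tool deg [-0.35 -0.1   1.14] shift after turn [-0.2  0.4  0.4]
Fd -5.509979246704563 Fn 1.3739852098036847
lateral off -0.0014 yaw 73.40 z 0.0644 pitch 0.19 ends -0.1733 0.1421 n 1353 med res 0.0014
lateral off -0.0000 yaw 73.12 z 0.0651 pitch 0.06 ends -0.173 0.1474 n 492 med res 0.001
lateral off -0.0014 yaw 73.41 z 0.0645 pitch 0.03 ends -0.1727 0.1423 n 1351 med res 0.0015
lateral off 0.0000 yaw 73.16 z 0.0651 pitch 0.11 ends -0.173 0.1474 n 490 med res 0.001
lateral off -0.0013 yaw 73.30 z 0.0644 pitch 0.17 ends -0.1736 0.1421 n 1343 med res 0.0015
lateral off 0.0002 yaw 73.14 z 0.0650 pitch 0.04 ends -0.173 0.1475 n 489 med res 0.0011
lateral off -0.0014 yaw 73.20 z 0.0644 pitch 0.09 ends -0.1729 0.1419 n 1346 med res 0.0015
lateral off -0.0001 yaw 73.02 z 0.0653 pitch 0.26 ends -0.1729 0.1475 n 490 med res 0.0011
t 18.32 tcp [0.6227 0.1893 0.0668] x [-0.291 -0.957  0.02 ] y [ 0.    -0.021 -1.   ] z [ 0.957 -0.291  0.006] F [-1.81 -5.84 16.16] M [-0.98  0.4  -0.11] w 0.0331 q [-0.14  0.68 -0.37  1.72  0.34  0.82 -0.97]
tool yaw (x axis) -106.9
shift in tool [-0.2  0.3  0.4] mm
turn tool deg [ -1.79 179.89  -0.55] shift after turn [ 0.2  0.3 -0.4]
turn tool deg [-0.35 -0.1   1.14] shift after turn [-0.2  0.3  0.4]
Fd -6.108531486852038 Fn 0.04987731893053456
lateral off -0.0016 yaw 73.31 z 0.0645 pitch 0.11 ends -0.1742 0.142 n 1350 med res 0.0015
lateral off -0.0000 yaw 73.03 z 0.0652 pitch 0.20 ends -0.173 0.1483 n 494 med res 0.0009
```

Repeat fits scatter by ±0.1° around a mean pitch of 0.12°. The pipe lying on the rack showed about the same bias towards +y (0.06–0.11°), so the pipe is level. Mean height is 64.8 mm against the required 64.7 mm, and the press is steady at about 15–16 N. Handing in.

```bash
python3 -c "
from bench import r
print(r.hand_in()); o=r.get_obs(); print(o['clock'],o['contact_force'])"
```

```text
the job is handed in; nothing more can be done
None
the job is handed in; nothing more can be done
```

The copper pipe is lying in both V-saddles, butted against the stop, and the gripper is still on it pressing down. I handed the job in at about 18 s of the 48 s allowed.

**What I did:** I gripped the pipe between the rack battens at 60 N and carried it over the cradle. I lowered it in small steps, butted it at about 7 N while it hovered just above the saddles, then pressed it down.

**Last checks:**
- **Height:** the pipe's centre line measured 64.5 mm from the top camera and 65.2 mm from the scene camera; it should be 64.7 mm.
- **Down force:** 15–16 N and steady, with 0–1.4 N sideways, so both sloping sides should be carrying load.
- **End push:** about 6 N along the pipe towards the stop; part of this may be friction in the V's. In the last close-up I viewed, the end meets the stop face; I then eased the push slightly without moving the gripper.
- **Other things:** the stop had not moved beyond the measuring noise, and the grey pipe and other tools look unmoved.

**What did not go smoothly:**
- My first try at sliding the pipe forward while it was seated stuck on friction at about 15 N. I backed off, lifted it just clear and butted it in the air instead.
- After pressing down, the pipe read 0.1–0.2° high at the stop end. I rocked it and eased the end push.
- The final fits still average about 0.12°, but scatter by ±0.1°, and the pipe on the rack showed much the same bias. I took the pipe as level; I could not see directly whether all four saddle faces touch.

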